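# Set the enamel sample board on the sloping display stand

## Task

Pick up the enamel sample board from its firebrick and set it on the sloping display stand: red end up, samples facing out, flat along the wooden mast, centred and straight on it, its lower end resting on the brass ledge. The ledge is held only by friction and its height is not measured: find it by eye or touch, set the board down gently without shoving the ledge or dropping the board, and let go. Leave the other things on the bench where they are.

Things in the scene. Friction and masses are not known exactly. Their poses are not given: they have to be found in the camera images.
- panel_mid (a point): Centre of the sample board: aluminium, 160 x 60 x 10 mm (x, y, z), 0.19 to 0.36 kg; x runs along it to the end with the red band, z out of the face with eight colour samples. It starts flat, samples up, on the firebrick, overhanging it about 12 mm on both long sides: grip it across the 60 mm width from above, fingertips below its underside.
- brick: Cream firebrick under the sample board, fixed, 120 x 36 x 30 mm (x, y, z); origin at the centre of its underside.
- mast: Wooden mast of the display stand, fixed: a bar 250 mm long, 30 wide, 12 thick, rising at 40 degrees from level. Origin at the lower end of its front (upper) face, on the centre line, 30 mm above the bench; x up the slope, y across, z square out of the face. Only a 22 mm strut is behind it: fingers can pass both sides. Faced with grippy black rubber: a board let go above the ledge stays there.
- stand: The fixed stand under the mast: steel foot 250 x 110 x 14 mm, origin at the centre of its underside. Its brass ledge is a bar 80 mm wide across the mast, standing 26 mm out of the mast's face, with a lip 4 mm high along the outer edge (inside of lip 22 mm out). The ledge's bearing surface is clamped somewhere at mast x = 30 to 90 mm, not measured; it slips if pushed along the mast with over about 20 N.
- flux_jar: Bystander: small lidded jar, 52 mm across, 65 mm high; leave it alone.
- hammer: Bystander: hammer lying on the bench, 220 mm long; leave it alone.
- pliers: Bystander: red-handled pliers lying on the bench, about 155 mm long, 12 mm thick; leave it alone.
- brush: Bystander: brush lying on the bench, 180 mm long; leave it alone.
- copper_plate: Bystander: bare copper plate lying on the bench, 120 x 70 x 6 mm (not the sample board); leave it alone.
- pickle_tin: Bystander: can, 70 mm across, 80 mm high; leave it alone.
Things that resemble listed ones, but are neither listed nor needed, are in the scene too. Of the things shaped like the part that bears panel_mid, the aluminium one is meant.

How it is judged:
By the outcome, as a careful person would: the job done as asked, in the order asked, and still so for the second after the job is handed in, with the robot touching nothing.
It also fails if it takes over 54 s, if anything falls off the work surface, if the arm or the gripper's body presses on something with over 40 N, if the wrist force passes 120 N, or if a joint passes its speed limit or range.

## Robot

A 7-joint arm with a two-finger parallel gripper is mounted at the origin on the work surface. World frame = base frame: x ahead of the robot, y to its left, z up, the work surface at z = 0. Lengths are in m, angles in rad, forces in N, time in s.
With the tool pointing down it reaches from about 0.35 to 0.9 m from the base axis. Payload 8.1 kg.
Tool frame: the origin (TCP) lies midway between the tips of the shut fingers; the grasp point (between the pads) lies 19 mm behind it; z points along the fingers, y is the line along which they close (so a half turn about z gives the same grasp; the last joint's range is limited). The gripper opens to 92 mm and grips with 3 to 60 N. Pads are 19 mm wide; open, the fingers measure 130 mm over their backs; the gripper's body (75 mm by 190 mm) begins 47 mm behind the grasp point.
Start: joints at [-0.103, 0.434, 0.025, 1.573, -0.012, 1.134, -0.075], TCP at [0.625, -0, 0.227] pointing down, gripper open.
Joint ranges: [-2.62, 2.62], [-0.44, 2.09], [-1.27, 1.32], [0.08, 2.57], [-1.32, 4.46], [0.12, 2], [-2.74, 2.74]. Speed limits (rad/s): [2.22, 2.22, 3.01, 3.01, 3.14, 3.14, 3.14].

## Interface

Orientations are given as a rotation vector (axis times angle).
In Python, from cell import arm gives the robot as it stands.
- The arm moves only by the tool move_arm, never from a script. Its argument "motion" is a list of rows, each an object of numbers: "tx", "ty", "tz": the shift along the tool's x, y, z normalised to -1 to 1, where 1 is 1000 mm; "twist": the turn about the tool's z normalised to -1 to 1, where 1 is pi/2 rad. In form: [{"tx": .., "ty": .., "tz": .., "twist": ..}, ...]. A call has 1 to 12 rows; each row shifts and turns the commanded pose from where the row before left it, along the tool's axes as they then stand; what a row does not reach is not made up. A row lasts 1/10 s, in which the tool goes at most 50 mm and 8.59 degrees, less where a joint would pass 70% of its speed; a pose out of reach is approached as far as the arm can. A call with a number of a shift or a turn outside -1 to 1 is refused whole. A call with a gripper value outside its range is refused whole. "gripper" is the gripper's target within -1 to 1 (shut at 1, half-way at 0, fully open at -1), set as the call begins (left out, the last holds). The fingers move at their own pace and stop on an object; "squeeze" is the grip in N (left out, the last holds). Time passes only in rows, so rows that do not move let the fingers close. It gives the time, the measured TCP pose, the force, the opening and the grip force at its end, in the units of the state.
- arm.observe(): the state, without advancing time (a new reading comes with each control period).
- arm.get_image(name): name is "scene" or "side" or "wrist"; returns the picture (480x640x3 uint8, red, green, blue); there is no depth.
- arm.calibration(name): a dict with "K" (3x3 intrinsics, pixels), "T" (4x4, takes a point from camera to world coordinates). Camera axes: x right, y down, z forward; pixel columns grow to the right and rows downward; lengths in m; the calibration is good to about 2 mm. A picture is of the moment at which its call begins: read the wrist's pose just before it. calibration takes no time and is no camera call; for the wrist camera it gives the pose at the moment of the call.
- arm.sign_off(): hands the job in; it is judged then, once.
Trained networks look in the newest picture that a camera, given by its name, has taken for a name from the list of things; names that differ only in an ending like _2 or _b are one class to them, and where a whole thing is asked for, a point or a joint stands for the part that bears it (a point fixed in the world has none). Each returns a list of dicts, best first, with "conf" (0 to 1); they miss things now and then, are a little off and sometimes report something else, mostly with a low value. They report only what shows in the picture. A call takes as long as a camera call. They do not tell look-alikes from the thing itself.
- arm.look_for(camera, query): "point" ([column, row] as shares, 0 to 1, of the picture: columns of its width, rows of its height, amid what is visible of it).
- arm.regions_of(camera, query): "region" (480x640 bool, what is visible of it) and "point" ([column, row] as shares, 0 to 1, of the picture: columns of its width, rows of its height, amid what is visible of it).
- arm.place_of(camera, query): "point" ([column, row] as shares, 0 to 1, of the picture: columns of its width, rows of its height: a listed point, or the origin of a listed thing).
The state is a dict: "clock": time; "joints": joint angles; "dq": joint speeds; "joint_efforts": joint torques, N m; "position": TCP position; "ee_rot": TCP orientation; "force": force on the tool from outside, world axes, zero at the start; "ft_torque": the same for the moment, N m; "width": opening from 0.0 (shut) to 1.0 (fully open); "gripper_force": force on a finger pad.
Only numpy, scipy, OpenCV 4.12 (cv2) and the standard library are available. Lean on these libraries where they do the work, as an engineer would, in place of code of your own. Each camera call takes 0.05 s, during which the arm holds its last target. There are 200 camera calls.

## Working session

There is one attempt and no reset: what is moved stays moved. The work goes in short steps, Python scripts to look and compute and a tool call to move; the robot and the scene stay as the last step left them, time stands still between calls to the robot, and variables do not carry over. Pictures are saved under pics/ and viewed, at most 10 in all, crops included, and the job is handed in when it is done.

Besides the shell and the picture viewer there is one more tool, called after "Request:" as name(argument=value, ...), one argument or row to a line, values as JSON. move_arm: Moves the arm, as the interface text tells. Scaled input: -1 to 1 covers 1000 mm each way for a shift and pi/2 rad each way for a turn. Its arguments: {"type":"object","properties":{"motion":{"type":"array","items":{"type":"object","properties":{"tx":{"type":"number"},"ty":{"type":"number"},"tz":{"type":"number"},"twist":{"type":"number"}}}},"gripper":{"type":"number"},"squeeze":{"type":"number"}},"required":["motion"]}

```bash
mkdir -p pics; cat > h.py <<'E'
import numpy as np, cv2
from cell import arm
from scipy.spatial.transform import Rotation as R
def save(n,f,crop=None,s=1):
    im=arm.get_image(n)[:,:,::-1]
    if crop: a,b,c,d=crop; im=im[b:d,a:c]
    cv2.imwrite('pics/'+f,cv2.resize(im,None,fx=s,fy=s,interpolation=cv2.INTER_CUBIC))
def ray(cal,uv):
    K,T=np.array(cal['K']),np.array(cal['T'])
    d=T[:3,:3]@np.linalg.inv(K)@[uv[0],uv[1],1]; return T[:3,3],d
def proj(cal,p):
    K,T=np.array(cal['K']),np.array(cal['T'])
    q=np.linalg.inv(T)@np.append(p,1); q=K@q[:3]; return q[:2]/q[2]
def onz(cal,uv,z):
    o,d=ray(cal,uv); return o+d*(z-o[2])/d[2]
def tri(rs):
    A=np.zeros((3,3));b=np.zeros(3)
    for o,d in rs:
        d=d/np.linalg.norm(d);P=np.eye(3)-np.outer(d,d);A+=P;b+=P@o
    p=np.linalg.solve(A,b); return p,[np.linalg.norm((np.eye(3)-np.outer(d,d)/(d@d))@(p-o)) for o,d in rs]
E
python3 - <<'E'
from h import *
np.set_printoptions(precision=3,suppress=True)
save('scene','scene.png');save('side','side.png');save('wrist','wrist.png')
for c in ('scene','side','wrist'):
    print(c,np.array(arm.calibration(c)['T'])[:3].tolist(),arm.calibration(c)['K'][0])
    for q in ('panel_mid','mast','brick','stand'):
        print(q,[(round(r['conf'],2),np.round(np.array(r['point'])*[640,480],1)) for r in arm.place_of(c,q)][:4])
print(arm.observe())
E
```

```text
scene [[-0.7859921821323892, 0.40746467624562455, -0.4649611029310019, 1.0717495326612114], [0.6179209195016792, 0.4937395371194371, -0.6118782613619177, 0.6330221063406246], [-0.01974909792787361, -0.7682407221028655, -0.6398563635956924, 0.7344375326045022]] [440.572   0.    311.545]
panel_mid [(0.78, array([254.4, 196.8])), (0.68, array([310.8, 174.8])), (0.44, array([270.5, 150.6]))]
mast [(0.83, array([405.2, 265.1]))]
brick [(0.7, array([258.1, 209.4]))]
stand [(0.92, array([372.4, 303.3]))]
side [[-0.9704355544602494, -0.15917075424766575, 0.18143733251913002, 0.32584236398066546], [-0.24054207033776848, 0.5759574690947801, -0.7812890029890064, 0.9204672107321465], [0.01985817305414072, -0.8018339384100455, -0.5972168686304725, 0.7850585727399146]] [462.733   0.    320.188]
panel_mid [(0.98, array([326.3, 192.7])), (0.72, array([404.6, 177.7])), (0.71, array([400.6, 208.4]))]
mast []
brick [(0.75, array([283.1, 304.6])), (0.38, array([325.2, 203. ]))]
stand [(0.55, array([281.3, 305.5]))]
wrist [[0.9999998575269174, -0.00025501425792077764, -0.00046894975381002127, 0.6259797405140368], [-0.0003861796911339821, -0.952114923793219, -0.3057401229074746, 0.08215617096181604], [-0.00036852596855178947, 0.3057402604466081, -0.9521148866237988, 0.3849925421183552]] [419.559   0.    317.565]
panel_mid [(0.79, array([273.9, 462.8]))]
mast [(0.36, array([277.3, 461.6]))]
brick []
stand []
{'clock': 0.75, 'joints': array([-0.103,  0.434,  0.025,  1.573, -0.012,  1.134, -0.075]), 'dq': array([-0.   ,  0.001,  0.001,  0.001, -0.   , -0.001,  0.   ]), 'joint_efforts': array([  0.001, -66.755,   0.985, -31.478,  -0.06 ,   0.033,  -0.   ]), 'position': array([ 0.625, -0.   ,  0.227]), 'ee_rot': array([2.221, 2.221, 0.   ]), 'force': array([ 0.314, -0.225, -0.36 ]), 'ft_torque': array([0.007, 0.036, 0.033]), 'gripper_force': 0.0, 'width': 0.9983730881941607}
```

View pics/scene.png

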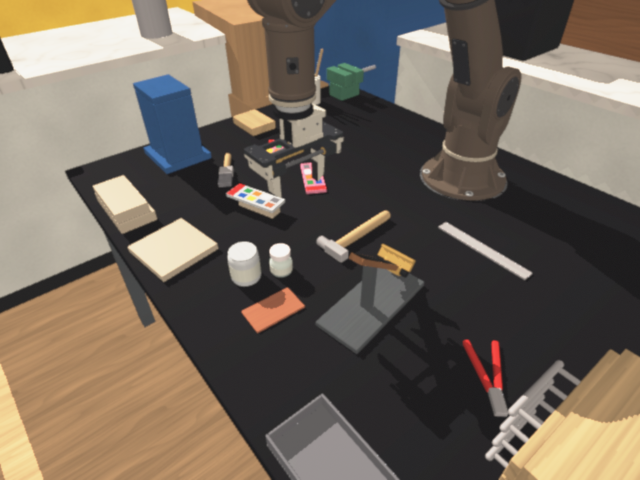

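View pics/side.png

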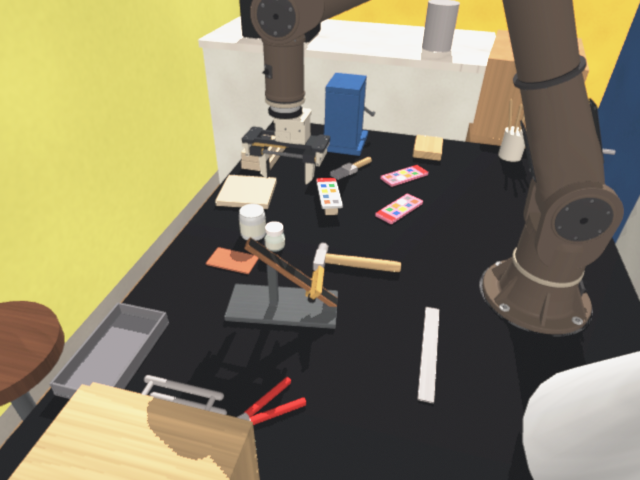

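Candidates for the board: scene (254,197), (311,175) and (270,150), which in the side view are (326,193), (400,208) and (404,178). Only the first lies raised on a cream brick with a silver body and a red end band. The other two are pink-red and flat on the bench. I'll confirm with an enlarged crop.

```bash
python3 - <<'E'
from h import *
np.set_printoptions(precision=3,suppress=True)
im=cv2.imread('pics/side.png'); sc=cv2.imread('pics/scene.png')
a=cv2.resize(im[155:240,290:450],None,fx=4.5,fy=3.5,interpolation=cv2.INTER_CUBIC)
b=cv2.resize(sc[225:345,310:440],(400,300),interpolation=cv2.INTER_CUBIC)
c=cv2.resize(im[230:335,220:350],(400,300),interpolation=cv2.INTER_CUBIC)
o=np.zeros((600,800,3),np.uint8); o[:297,:720]=a[:297]; o[300:,:400]=b; o[300:,400:]=c
cv2.imwrite('pics/crop.png',o)
S,D=arm.calibration('scene'),arm.calibration('side')
print(tri([ray(S,(254.4,196.8)),ray(D,(326.3,192.7))]))
# mast: upper end, lower end approx
print('stand',onz(S,(372,303),0.01),onz(D,(281,305),0.01))
for u in ((422,283),(357,349),(317,321)): print(onz(S,u,.014))
for u in ((232,287),(338,291),(337,326),(225,320)): print(onz(D,u,.014))
E
```

```text
(array([ 0.584, -0.264,  0.04 ]), [np.float64(0.002157510459029943), np.float64(0.002157510459030082)])
stand [0.583 0.201 0.01 ] [0.582 0.201 0.01 ]
[0.457 0.231 0.014]
[0.692 0.27  0.014]
[0.709 0.167 0.014]
[0.712 0.178 0.014]
[0.463 0.125 0.014]
[0.442 0.234 0.014]
[0.686 0.281 0.014]
```

View pics/crop.png

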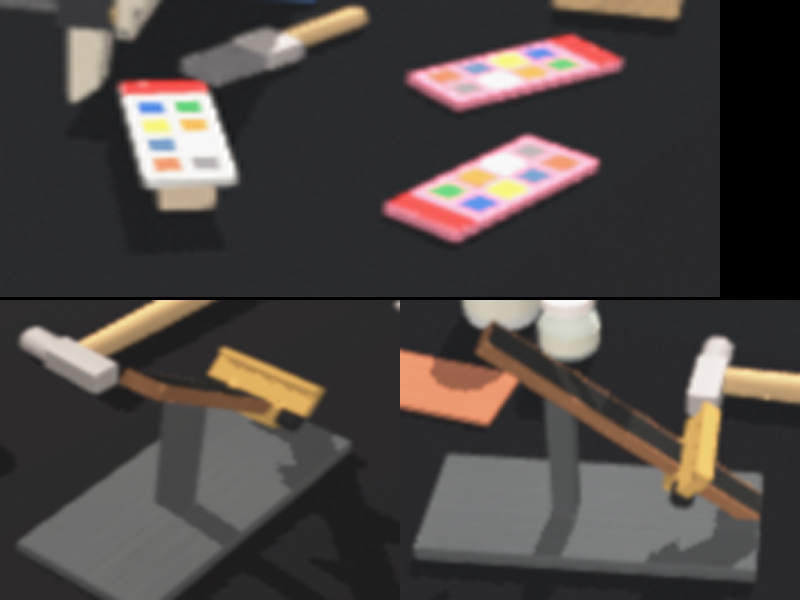

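The crop confirms the aluminium board: silver, red band at its far end, raised on the brick, at side (326,193). The pink ones are look-alikes. I'll move above it and look.

Request:
move_arm(
  motion=[
    {"tx": -0.03, "ty": -0.006},
    {"tx": -0.045, "ty": -0.008},
    {"tx": -0.045, "ty": -0.008},
    {"tx": -0.045, "ty": -0.008},
    {"tx": -0.03, "ty": -0.006},
    {"tx": -0.02, "ty": -0.004},
    {"tx": 0},
  ],
  gripper=-1,
)

```text
invalid input
```

```bash
cat > board.py <<'E'
from h import *
np.set_printoptions(precision=4,suppress=True)
im=arm.get_image('wrist'); W=arm.calibration('wrist'); o=arm.observe(); print(o['position'],o['ee_rot'])
rs=arm.regions_of('wrist','panel_mid')
vis=im[:,:,::-1].copy()
for r in rs[:3]:
    m=r['region'].astype(np.uint8); rect=cv2.minAreaRect(np.argwhere(m)[:,::-1].astype(np.float32))
    box=cv2.boxPoints(rect); print(r['conf'],rect); 
    print([onz(W,b,.04) for b in box]); cv2.polylines(vis,[box.astype(int)],True,(255,0,255),1)
print([ (r['conf'],np.array(r['point'])*[640,480],onz(W,np.array(r['point'])*[640,480],.04)) for r in arm.place_of('wrist','panel_mid')])
cv2.imwrite('pics/board.png',vis)
E
python3 board.py
```

```text
[ 0.625  -0.      0.2267] [2.2215 2.2213 0.    ]
0.66 ((256.33428955078125, 428.5464172363281), (70.71067810058594, 60.69403839111328), 64.88516235351562)
[array([ 0.5231, -0.2016,  0.04  ]), array([ 0.5786, -0.1716,  0.04  ]), array([ 0.6065, -0.2488,  0.04  ]), array([ 0.5484, -0.2824,  0.04  ])]
[(0.73, array([275.392, 459.696]), array([ 0.5821, -0.2643,  0.04  ]))]
```

View pics/board.png

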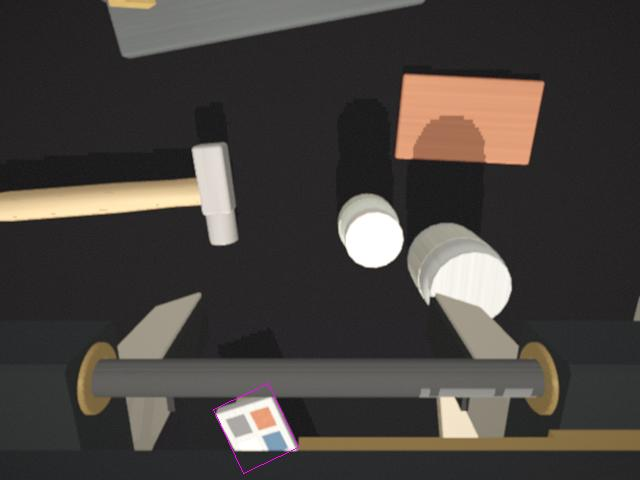

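The wrist view is blocked below the gripper. The board shows at (256,428), so it's best seen with the TCP past it in -y. The move was refused, so I'll give all four keys per row.

Request:
move_arm(
  motion=[
    {"tx": -0.03, "ty": -0.004, "tz": 0, "twist": 0},
    {"tx": -0.045, "ty": -0.006, "tz": 0, "twist": 0},
    {"tx": -0.048, "ty": -0.006, "tz": 0, "twist": 0},
    {"tx": -0.048, "ty": -0.006, "tz": 0, "twist": 0},
    {"tx": -0.048, "ty": -0.006, "tz": 0, "twist": 0},
    {"tx": -0.048, "ty": -0.006, "tz": 0, "twist": 0},
    {"tx": -0.045, "ty": -0.006, "tz": 0, "twist": 0},
    {"tx": -0.03, "ty": -0.002, "tz": 0, "twist": 0},
    {"tx": 0, "ty": 0, "tz": 0, "twist": 0},
  ],
  gripper=-1.0,
  squeeze=20,
)

```text
clock: 1.8
position: [0.5805, -0.3487, 0.2265]
ee_rot: [2.229, 2.212, -0.005]
force: [0.7, 0.2, -0.6]
width: 1.0
gripper_force: 0.0
```

```bash
python3 board.py
```

```text
[ 0.5818 -0.345   0.2265] [ 2.2263  2.216  -0.0019]
0.59 ((314.7844543457031, 105.28021240234375), (214.13877868652344, 82.76106262207031), 68.61637115478516)
[array([ 0.5239, -0.2013,  0.04  ]), array([ 0.5809, -0.182 ,  0.04  ]), array([ 0.6445, -0.3278,  0.04  ]), array([ 0.5805, -0.3533,  0.04  ])]
0.57 ((67.72377014160156, 130.53762817382812), (82.4574203491211, 185.0730743408203), 20.85445785522461)
[array([ 0.3134, -0.3367,  0.04  ]), array([ 0.3937, -0.2064,  0.04  ]), array([ 0.4481, -0.2267,  0.04  ]), array([ 0.3733, -0.3626,  0.04  ])]
0.55 ((129.86561584472656, 307.8162841796875), (42.988380432128906, 65.88142395019531), 46.218875885009766)
[array([ 0.375, -0.442,  0.04 ]), array([ 0.4246, -0.3975,  0.04  ]), array([ 0.4474, -0.4277,  0.04  ]), array([ 0.3974, -0.4745,  0.04  ])]
[(0.84, array([316.096, 110.208]), array([ 0.5817, -0.2645,  0.04  ])), (0.77, array([ 65.92 , 138.624]), array([ 0.3816, -0.2851,  0.04  ])), (0.77, array([111.488, 344.496]), array([ 0.3888, -0.4727,  0.04  ]))]
```

View pics/board.png

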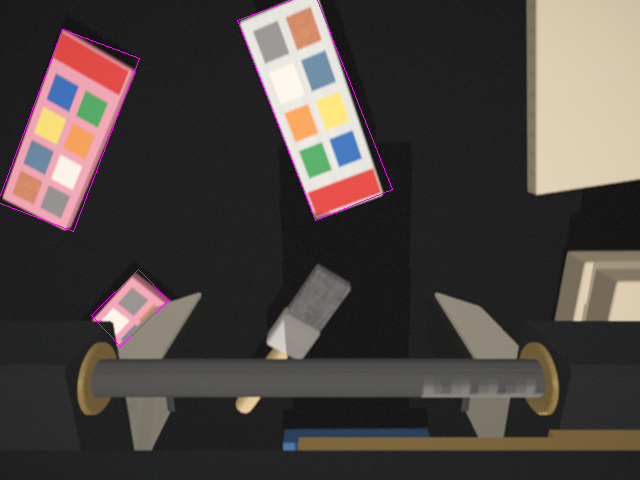

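The board sits at (315,105) with its red end at (345,195), heading about -68.5°, centre (0.5825, -0.266). Before gripping it, I'll measure the stand from two wrist viewpoints.

Request:
move_arm(
  motion=[
    {"tx": 0.03, "ty": 0, "tz": -0.02, "twist": 0},
    {"tx": 0.045, "ty": 0, "tz": -0.02, "twist": 0},
    {"tx": 0.045, "ty": 0, "tz": -0.02, "twist": 0},
    {"tx": 0.045, "ty": 0, "tz": -0.02, "twist": 0},
    {"tx": 0.048, "ty": 0, "tz": 0, "twist": 0},
    {"tx": 0.048, "ty": 0, "tz": 0, "twist": 0},
    {"tx": 0.048, "ty": 0, "tz": 0, "twist": 0},
    {"tx": 0.045, "ty": 0, "tz": 0, "twist": 0},
    {"tx": 0.03, "ty": 0, "tz": 0, "twist": 0},
    {"tx": 0.016, "ty": 0, "tz": 0, "twist": 0},
    {"tx": 0, "ty": 0, "tz": 0, "twist": 0},
    {"tx": 0, "ty": 0, "tz": 0, "twist": 0},
  ],
)

```text
clock: 3.15
position: [0.583, 0.057, 0.3068]
ee_rot: [2.221, 2.221, -0.001]
force: [0.1, -0.5, 0.0]
width: 1.002
gripper_force: 0.0
```

```bash
cat > st.py <<'E'
from h import *
import sys,json
n=sys.argv[1]
im=arm.get_image('wrist'); W=arm.calibration('wrist'); o=arm.observe(); print(o['position'],o['ee_rot'],o['clock'])
json.dump({k:np.array(W[k]).tolist() for k in W},open(n+'.json','w')); cv2.imwrite('pics/'+n+'.png',im[:,:,::-1])
for q in('mast','stand'): print(q,[(round(r['conf'],2),np.round(np.array(r['point'])*[640,480],1)) for r in arm.place_of('wrist',q)])
E
python3 st.py st1
```

```text
[0.58309248 0.05598835 0.30675745] [ 2.22304449e+00  2.21852746e+00 -1.23036103e-03] 3.2
mast [(0.81, array([182.8,  69.1]))]
stand [(0.58, array([314.1,  47.2]))]
```

View pics/st1.png

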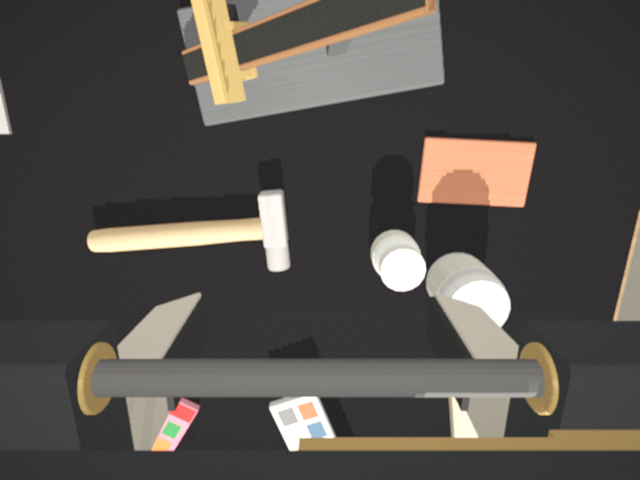

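The mast's lower end is at (187,67) and the ledge at (222,45), partly cut off. I'll move further in +y and take two views.

Request:
move_arm(
  motion=[
    {"tx": 0.035, "ty": 0, "tz": 0, "twist": 0},
    {"tx": 0.035, "ty": 0, "tz": 0, "twist": 0},
    {"tx": 0.01, "ty": 0, "tz": 0, "twist": 0},
    {"tx": 0, "ty": 0, "tz": 0, "twist": 0},
    {"tx": 0, "ty": 0, "tz": 0, "twist": 0},
  ],
)

```text
clock: 3.8
position: [0.5834, 0.1358, 0.3067]
ee_rot: [2.223, 2.218, -0.001]
force: [0.2, -0.3, -0.3]
width: 1.0
gripper_force: 0.0
```

```bash
python3 st.py st2
```

```text
[0.58343181 0.13550109 0.30671947] [ 2.22399999e+00  2.21748721e+00 -1.16601301e-03] 3.85
mast [(0.82, array([190.3, 152.7]))]
stand [(0.74, array([313.6, 128.4]))]
```

Request:
move_arm(
  motion=[
    {"tx": 0.02, "ty": -0.04, "tz": 0, "twist": 0},
    {"tx": 0.02, "ty": -0.04, "tz": 0, "twist": 0},
    {"tx": 0.01, "ty": -0.03, "tz": 0, "twist": 0},
    {"tx": 0, "ty": 0, "tz": 0, "twist": 0},
    {"tx": 0, "ty": 0, "tz": 0, "twist": 0},
  ],
)

```text
clock: 4.45
position: [0.4732, 0.1872, 0.3073]
ee_rot: [2.221, 2.22, 0.001]
force: [-0.8, -0.6, -0.0]
width: 0.997
gripper_force: 0.0
```

```bash
python3 st.py st3; python3 - <<'E'
import cv2,numpy as np
a=cv2.imread('pics/st2.png')[:300,130:530];b=cv2.imread('pics/st3.png')[:300,130:640]
def g(x,u0): 
    x=cv2.resize(x,None,fx=1.5,fy=1.5,interpolation=cv2.INTER_CUBIC); return x
o=np.zeros((600,800,3),np.uint8)
A=cv2.resize(a,(800,600),interpolation=cv2.INTER_CUBIC); cv2.imwrite('pics/s2c.png',A)
B=cv2.resize(cv2.imread('pics/st3.png')[:300,200:600],(800,600),interpolation=cv2.INTER_CUBIC); cv2.imwrite('pics/s3c.png',B)
E
```

```text
[0.47390081 0.18688084 0.30706602] [2.22266563e+00 2.21887010e+00 1.07406850e-03] 4.5
mast [(0.87, array([299.4, 202.4]))]
stand [(0.95, array([411.2, 177.1]))]
```

View pics/s2c.png

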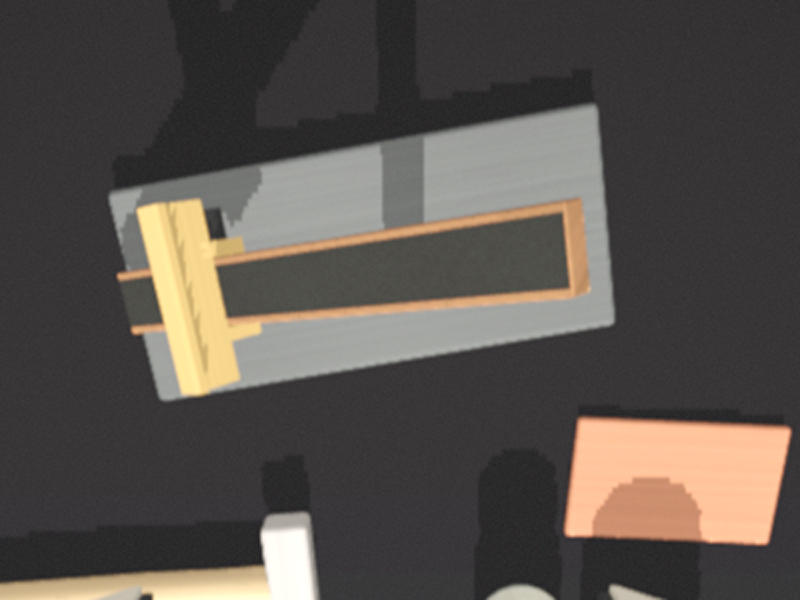

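View pics/s3c.png

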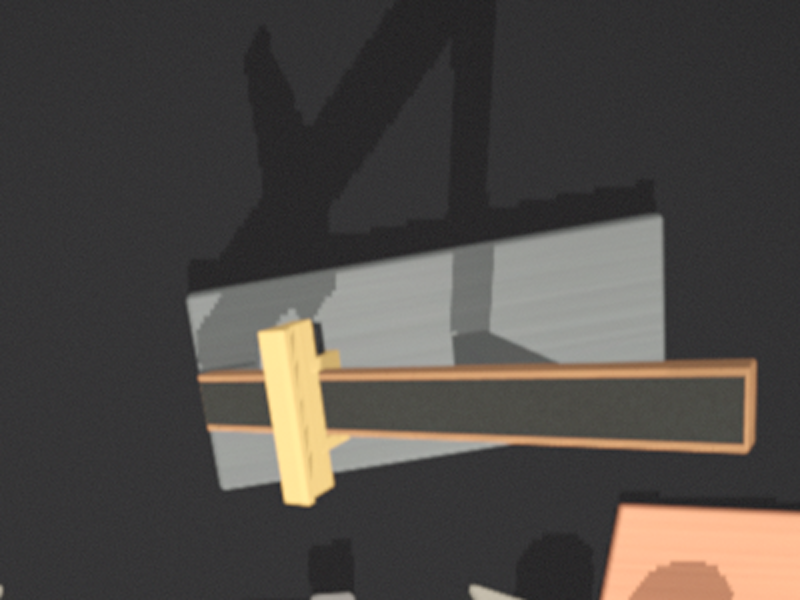

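Both views show the stand clearly. In s2c the mast's lower end is at (126,303), upper end at (567,252), and the ledge-to-face line at (224,291). In s3c these are (204,404), (745,411) and (322,405). I'll triangulate.

```bash
python3 - <<'E'
from h import *
import json
np.set_printoptions(precision=4,suppress=True)
c2,c3=json.load(open('st2.json')),json.load(open('st3.json'))
f2=lambda u:np.array(u)/2+[130,0]; f3=lambda u:np.array(u)/2+[200,0]
P={}
for n,a,b in (('low',(126.5,303),(204,404)),('up',(567,252),(745,411)),('ledge',(224,291),(322,405)),('ledge_outL',(205,200),(310,320)),('ledge_outR',(240,378),(333,487)),
  ('footA',(110,192),(188,296)),('footB',(597,105),(661,216)),('footC',(162,400),(222,489))):
    P[n]=tri([ray(c2,f2(a)),ray(c3,f3(b))]); print(n,*P[n])
d=P['up'][0]-P['low'][0]; print(np.linalg.norm(d),np.degrees(np.arctan2(d[1],d[0])),np.degrees(np.arcsin(d[2]/np.linalg.norm(d))))
print('ledge x',np.linalg.norm(P['ledge'][0]-P['low'][0]))
a=P['footB'][0]-P['footA'][0]; print('foot yaw',np.degrees(np.arctan2(a[1],a[0])))
# model fit: origin xy, yaw, ledge s ; z0=.03, pitch 40
from scipy.optimize import least_squares
def pt(p,s): 
    c,sn=np.cos(np.radians(40)),np.sin(np.radians(40)); return np.array([p[0]+s*c*np.cos(p[2]),p[1]+s*c*np.sin(p[2]),.03+s*sn])
def res(p):
    r=[]
    for s,a,b in((0,(126.5,303),(204,404)),(.25,(567,252),(745,411)),(p[3],(224,291),(322,405))):
        r+=list(proj(c2,pt(p,s))-f2(a))+list(proj(c3,pt(p,s))-f3(b))
    return np.array(r)
s=least_squares(res,[.49,.18,.18,.06]); print(s.x,np.degrees(s.x[2]),res(s.x))
E
```

```text
low [0.4588 0.1759 0.0339] [np.float64(0.00037595040375934736), np.float64(0.00037595040375937484)]
up [0.6448 0.2069 0.1915] [np.float64(0.0001093951449179406), np.float64(0.0001093951449180482)]
ledge [0.5161 0.1851 0.0781] [np.float64(0.000623640853273825), np.float64(0.0006236408532738655)]
ledge_outL [0.5096 0.2242 0.0755] [np.float64(0.00047045876632697235), np.float64(0.0004704587663269311)]
ledge_outR [0.522  0.1464 0.0834] [np.float64(0.0007389154546243675), np.float64(0.0007389154546243805)]
footA [0.4504 0.2295 0.0155] [np.float64(0.00014679498987295794), np.float64(0.00014679498987298786)]
footB [0.6941 0.2691 0.0128] [np.float64(0.0003484905960797221), np.float64(0.00034849059607962416)]
footC [0.4675 0.122  0.0131] [np.float64(4.021980379723969e-05), np.float64(4.0219803797291174e-05)]
0.24574187170788886 9.44536649968177 39.89568287460519
ledge x 0.07291054032498331
foot yaw 9.243861403788577
[0.4568 0.1753 0.1653 0.0785] 9.473088392833294 [-1.0076  0.5819 -1.6471 -0.536   1.196  -0.1632  0.4921 -0.0796 -0.6574
  0.789   0.6068 -0.1471]
```

The fit gives mast origin (0.457, 0.1755), yaw 9.4°, slope 40° and ledge at mast x about 75 mm. Next I'll go to the board.

Request:
move_arm(
  motion=[
    {"tx": -0.033, "ty": 0.0095, "tz": 0, "twist": 0},
    {"tx": -0.046, "ty": 0.0125, "tz": 0, "twist": 0},
    {"tx": -0.046, "ty": 0.0125, "tz": 0, "twist": 0},
    {"tx": -0.046, "ty": 0.0125, "tz": 0, "twist": 0},
    {"tx": -0.046, "ty": 0.0125, "tz": 0, "twist": 0},
    {"tx": -0.046, "ty": 0.0125, "tz": 0, "twist": 0},
    {"tx": -0.046, "ty": 0.0125, "tz": 0, "twist": 0},
    {"tx": -0.046, "ty": 0.0125, "tz": 0, "twist": 0},
    {"tx": -0.046, "ty": 0.0125, "tz": 0, "twist": 0},
    {"tx": -0.032, "ty": 0, "tz": 0.03, "twist": 0},
    {"tx": -0.02, "ty": 0, "tz": 0.04, "twist": 0},
    {"tx": 0, "ty": 0, "tz": 0.04, "twist": 0},
  ],
)

```text
clock: 5.8
position: [0.5815, -0.2713, 0.1951]
ee_rot: [2.228, 2.212, -0.004]
force: [-0.6, 1.2, -0.3]
width: 0.997
gripper_force: 0.0
```

Request:
move_arm(
  motion=[
    {"tx": 0, "ty": 0, "tz": 0.03, "twist": -0.08},
    {"tx": 0, "ty": 0, "tz": 0.03, "twist": -0.08},
    {"tx": 0, "ty": 0, "tz": 0.02, "twist": -0.079},
    {"tx": 0, "ty": 0, "tz": 0, "twist": 0},
    {"tx": 0, "ty": 0, "tz": 0, "twist": 0},
    {"tx": 0, "ty": 0, "tz": 0, "twist": 0},
  ],
)

```text
clock: 6.4
position: [0.5834, -0.2659, 0.1181]
ee_rot: [1.771, 2.592, 0.0]
force: [0.2, -0.4, -0.4]
width: 0.995
gripper_force: 0.0
```

```bash
cat > g.py <<'E'
from h import *
np.set_printoptions(precision=4,suppress=True)
o=arm.observe(); r=R.from_rotvec(o['ee_rot']).as_matrix()
print(o['clock'],o['position'],'x head',np.degrees(np.arctan2(r[1,0],r[0,0])),'z',r[:,2],o['force'],o['ft_torque'],o['width'],o['joints'])
E
python3 g.py
```

```text
6.4 [ 0.5834 -0.2659  0.1181] x head 111.30392121932401 z [ 0.002 -0.001 -1.   ] [ 0.2419 -0.4327 -0.4104] [ 0.065  -0.0796 -0.0083] 0.9948631175780334 [ 0.3162  0.5585  0.042   1.657  -0.0275  0.9244  0.7401]
```

Request:
move_arm(
  motion=[
    {"tx": 0, "ty": 0, "tz": 0.03, "twist": 0},
    {"tx": 0, "ty": 0, "tz": 0.03, "twist": 0},
    {"tx": 0, "ty": 0, "tz": 0.022, "twist": 0},
    {"tx": 0, "ty": 0, "tz": 0.015, "twist": 0},
    {"tx": 0, "ty": 0, "tz": 0, "twist": 0},
    {"tx": 0, "ty": 0, "tz": 0, "twist": 0},
    {"tx": 0, "ty": 0, "tz": 0, "twist": 0},
  ],
)

```text
clock: 7.1
position: [0.5837, -0.2655, 0.0214]
ee_rot: [1.767, 2.594, 0.001]
force: [0.2, 0.0, -0.1]
width: 0.998
gripper_force: 0.0
```

Request:
move_arm(
  motion=[
    {"tx": 0, "ty": 0, "tz": 0, "twist": 0},
    {"tx": 0, "ty": 0, "tz": 0, "twist": 0},
    {"tx": 0, "ty": 0, "tz": 0, "twist": 0},
    {"tx": 0, "ty": 0, "tz": 0, "twist": 0},
    {"tx": 0, "ty": 0, "tz": 0, "twist": 0},
    {"tx": 0, "ty": 0, "tz": 0, "twist": 0},
    {"tx": 0, "ty": 0, "tz": 0, "twist": 0},
  ],
  gripper=1.0,
  squeeze=20,
)

```text
clock: 7.8
position: [0.5819, -0.2655, 0.0198]
ee_rot: [-1.768, -2.596, 0.001]
force: [-4.0, -1.8, 4.7]
width: 0.653
gripper_force: 20.0
```

```bash
python3 g.py
```

```text
7.8 [ 0.5819 -0.2655  0.0198] x head 111.47615870145579 z [-0.0009 -0.0004 -1.    ] [-4.0096 -1.8366  4.711 ] [-0.3624  1.0583 -0.0025] 0.6530116793691889 [ 0.3228  0.6776  0.0324  1.7272 -0.0292  0.7379  0.7445]
```

Request:
move_arm(
  motion=[
    {"tx": 0, "ty": 0, "tz": -0.015, "twist": 0},
    {"tx": 0, "ty": 0, "tz": -0.03, "twist": 0},
    {"tx": 0, "ty": 0, "tz": -0.045, "twist": 0},
    {"tx": 0, "ty": 0, "tz": -0.045, "twist": 0},
    {"tx": 0, "ty": 0, "tz": -0.045, "twist": 0},
    {"tx": 0, "ty": 0, "tz": -0.04, "twist": 0},
    {"tx": 0, "ty": 0, "tz": -0.02, "twist": 0},
    {"tx": 0, "ty": 0, "tz": -0.01, "twist": 0},
  ],
)

```text
clock: 8.6
position: [0.5838, -0.2646, 0.2732]
ee_rot: [1.764, 2.594, 0.003]
force: [-0.0, 0.4, -2.6]
width: 0.651
gripper_force: 20.0
```

Request:
move_arm(
  motion=[
    {"tx": 0.025, "ty": 0.0098, "tz": 0, "twist": 0},
    {"tx": 0.038, "ty": 0.015, "tz": 0, "twist": 0},
    {"tx": 0.038, "ty": 0.015, "tz": 0, "twist": 0},
    {"tx": 0.038, "ty": 0.015, "tz": 0, "twist": 0},
    {"tx": 0.038, "ty": 0.015, "tz": 0, "twist": 0},
    {"tx": 0.038, "ty": 0.015, "tz": 0, "twist": 0},
    {"tx": 0.038, "ty": 0.015, "tz": 0, "twist": 0},
    {"tx": 0.038, "ty": 0.015, "tz": 0, "twist": 0},
    {"tx": 0.038, "ty": 0.015, "tz": 0, "twist": 0},
    {"tx": 0.038, "ty": 0.015, "tz": 0, "twist": 0},
    {"tx": 0.038, "ty": 0.015, "tz": 0, "twist": 0},
    {"tx": 0.0247, "ty": 0.0095, "tz": 0, "twist": 0},
  ],
)

```text
clock: 9.8
position: [0.581, 0.2011, 0.2688]
ee_rot: [-1.762, -2.598, -0.0]
force: [-0.1, -0.1, -1.8]
width: 0.645
gripper_force: 20.0
```

Request:
move_arm(
  motion=[
    {"tx": 0, "ty": 0, "tz": 0, "twist": -0.0725},
    {"tx": 0, "ty": 0, "tz": 0, "twist": -0.0725},
    {"tx": 0, "ty": 0, "tz": 0, "twist": -0.0725},
    {"tx": 0, "ty": 0, "tz": 0, "twist": -0.0725},
    {"tx": 0, "ty": 0, "tz": 0, "twist": -0.0725},
    {"tx": 0, "ty": 0, "tz": 0, "twist": -0.0725},
    {"tx": 0, "ty": 0, "tz": 0, "twist": -0.0725},
    {"tx": 0, "ty": 0, "tz": 0, "twist": -0.0725},
    {"tx": 0, "ty": 0, "tz": 0, "twist": -0.0725},
    {"tx": 0, "ty": 0, "tz": 0, "twist": -0.0725},
    {"tx": 0, "ty": 0, "tz": 0, "twist": -0.0725},
    {"tx": 0, "ty": 0, "tz": 0, "twist": -0.0685},
  ],
)

```text
clock: 11.0
position: [0.5818, 0.197, 0.2688]
ee_rot: [0.267, -3.128, 0.0]
force: [1.2, 0.4, -1.5]
width: 0.65
gripper_force: 20.0
```

Request:
move_arm(
  motion=[
    {"tx": 0, "ty": 0, "tz": 0, "twist": 0},
    {"tx": 0, "ty": 0, "tz": 0, "twist": 0},
    {"tx": 0, "ty": 0, "tz": 0, "twist": 0},
    {"tx": 0, "ty": 0, "tz": 0, "twist": 0},
  ],
)

```text
clock: 11.4
position: [0.5824, 0.1969, 0.2696]
ee_rot: [0.257, -3.131, 0.0]
force: [0.3, -0.1, -2.5]
width: 0.649
gripper_force: 20.0
```

```bash
python3 g.py; python3 - <<'E'
from h import *
a=arm.get_image('side')[170:350,180:400,::-1];b=arm.get_image('scene')[120:360,270:470,::-1]
o=np.zeros((480,800,3),np.uint8);o[:,:400]=cv2.resize(a,(400,480)[:1]+(327,),interpolation=3) if 0 else cv2.copyMakeBorder(cv2.resize(a,(400,327),interpolation=2),0,153,0,0,0);o[:,400:]=cv2.resize(b,(400,480),interpolation=2)
cv2.imwrite('pics/h1.png',o)
E
```

```text
11.4 [0.5824 0.1969 0.2696] x head -170.62927494966448 z [-0.0001 -0.0001 -1.    ] [ 0.336  -0.0622 -2.4659] [ 0.1661 -0.0165 -0.0201] 0.6490204493206624 [-0.153   0.4202 -0.3792  1.5115  0.1603  1.2408  1.1801]
```

View pics/h1.png

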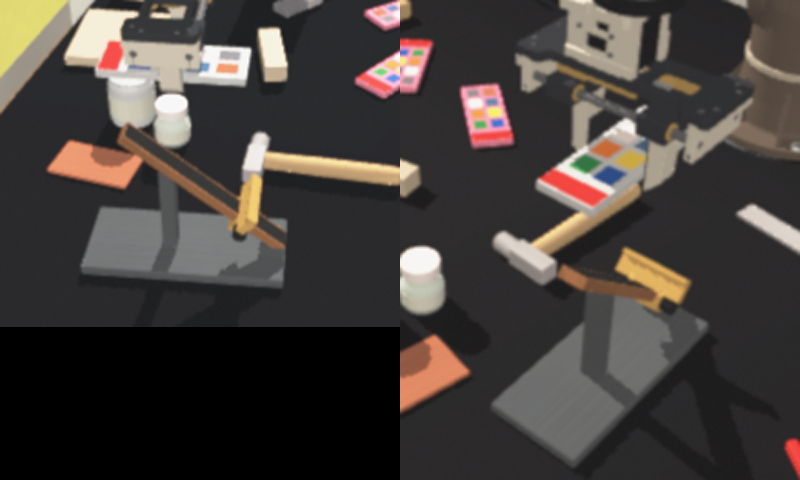

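The board is held flat with its red end to +x over the mast (red at (110,60) in the left view). Next I'll lower it so the mast tilts it in the fingers.

Request:
move_arm(
  motion=[
    {"tx": 0, "ty": 0, "tz": 0.02, "twist": 0},
    {"tx": 0, "ty": 0, "tz": 0.025, "twist": 0},
    {"tx": 0, "ty": 0, "tz": 0.015, "twist": 0},
    {"tx": 0, "ty": 0, "tz": 0.005, "twist": 0},
    {"tx": 0, "ty": 0, "tz": 0, "twist": 0},
  ],
  squeeze=12,
)

```text
clock: 12.0
position: [0.5822, 0.1968, 0.2044]
ee_rot: [0.258, -3.13, 0.0]
force: [-0.1, 0.2, -2.4]
width: 0.655
gripper_force: 12.0
```

Request:
move_arm(
  motion=[
    {"tx": 0, "ty": 0, "tz": 0.005, "twist": 0},
    {"tx": 0, "ty": 0, "tz": 0.005, "twist": 0},
    {"tx": 0, "ty": 0, "tz": 0.005, "twist": 0},
    {"tx": 0, "ty": 0, "tz": 0.005, "twist": 0},
    {"tx": 0, "ty": 0, "tz": 0, "twist": 0},
  ],
)

```text
clock: 12.5
position: [0.5821, 0.1966, 0.1839]
ee_rot: [0.259, -3.13, 0.001]
force: [0.5, 1.0, -2.5]
width: 0.651
gripper_force: 12.0
```

```bash
cat > red.py <<'E'
from h import *
np.set_printoptions(precision=4,suppress=True)
o=arm.observe(); tcp=o['position']; out=[]
R40=np.radians(9.4); e=np.array([np.cos(R40),np.sin(R40),0])
for c in('side','scene'):
    im=cv2.cvtColor(arm.get_image(c),cv2.COLOR_RGB2HSV).astype(int); cal=arm.calibration(c)
    m=((im[:,:,0]<6)|(im[:,:,0]>174))&(im[:,:,1]>150)&(im[:,:,2]>110)
    n,l,st,ce=cv2.connectedComponentsWithStats(m.astype(np.uint8))
    g=proj(cal,tcp+.075*e+[0,0,.04]); k=[i for i in range(1,n) if st[i,4]>15]
    b=min(k,key=lambda i:np.hypot(*(ce[i]-g))); print(c,ce[b],st[b],g); out.append(ray(cal,ce[b]))
p,er=tri(out); d=p-(tcp+[0,0,.014]); print(p,er,'tilt',np.degrees(np.arctan2(d[2],d@e))-np.degrees(.005/.075),np.linalg.norm(d))
E
python3 red.py; python3 g.py
```

```text
side [244.7094 235.0427] [239 227  12  16 117] [242.1277 227.0322]
scene [354.385 251.21 ] [340 243  29  18 200] [353.7508 244.096 ]
[0.6523 0.2078 0.2037] [np.float64(0.0003755275746444954), np.float64(0.0003755275746442313)] tilt 0.8784568582361345 0.07138798812766643
12.6 [0.5824 0.1968 0.1847] x head -170.5557489145746 z [-0.0002 -0.0001 -1.    ] [ 0.1665 -0.6622 -2.7753] [0.093  0.0162 0.0672] 0.6497270192031693 [-0.1585  0.4856 -0.3706  1.628   0.1944  1.0648  1.151 ]
```

Request:
move_arm(
  motion=[
    {"tx": 0, "ty": 0, "tz": 0.004, "twist": 0},
    {"tx": 0, "ty": 0, "tz": 0.004, "twist": 0},
    {"tx": 0, "ty": 0, "tz": 0.004, "twist": 0},
    {"tx": 0, "ty": 0, "tz": 0, "twist": 0},
  ],
)

```text
clock: 13.0
position: [0.5825, 0.1968, 0.1722]
ee_rot: [0.259, -3.131, 0.0]
force: [1.3, 0.8, -1.7]
width: 0.651
gripper_force: 12.0
```

```bash
python3 red.py; python3 g.py
```

```text
side [245.5702 235.8512] [240 228  12  16 121] [242.3653 231.6405]
scene [354.6023 252.1696] [341 244  28  17 171] [353.4141 249.2101]
[0.6511 0.2071 0.2008] [np.float64(7.69038811550487e-05), np.float64(7.690388115491174e-05)] tilt 8.064579996921559 0.07095875433844544
13.1 [0.5824 0.1968 0.1726] x head -170.55303483977113 z [-0.0003 -0.0001 -1.    ] [ 1.1092 -0.4941 -3.4038] [ 0.142  -0.0842 -0.0127] 0.6509985525905175 [-0.1602  0.4967 -0.3683  1.6422  0.2002  1.0404  1.146 ]
```

It's tilting easily, at about 8° now, so I'll continue.

Request:
move_arm(
  motion=[
    {"tx": 0, "ty": 0, "tz": 0.004, "twist": 0},
    {"tx": 0, "ty": 0, "tz": 0.004, "twist": 0},
    {"tx": 0, "ty": 0, "tz": 0.004, "twist": 0},
    {"tx": 0, "ty": 0, "tz": 0.004, "twist": 0},
    {"tx": 0, "ty": 0, "tz": 0.004, "twist": 0},
    {"tx": 0, "ty": 0, "tz": 0, "twist": 0},
  ],
)

```text
clock: 13.7
position: [0.582, 0.1967, 0.152]
ee_rot: [0.259, -3.13, 0.0]
force: [0.2, 0.2, -1.2]
width: 0.652
gripper_force: 12.0
```

Request:
move_arm(
  motion=[
    {"tx": 0, "ty": 0, "tz": 0.004, "twist": 0},
    {"tx": 0, "ty": 0, "tz": 0.004, "twist": 0},
    {"tx": 0, "ty": 0, "tz": 0.004, "twist": 0},
    {"tx": 0, "ty": 0, "tz": 0, "twist": 0},
  ],
)

```text
clock: 14.1
position: [0.582, 0.1967, 0.14]
ee_rot: [0.259, -3.13, 0.001]
force: [-1.2, -0.7, -2.2]
width: 0.648
gripper_force: 12.0
```

```bash
python3 red.py; python3 g.py
```

```text
side [251.925  236.9667] [246 229  12  18 120] [243.8363 243.9019]
scene [358.9   249.825] [347 244  25  13  40] [352.8214 262.2435]
[0.6384 0.2047 0.1982] [np.float64(0.0005161366888558606), np.float64(0.0005161366888557479)] tilt 34.05393916328125 0.07212463538328173
14.2 [0.582  0.1967 0.1403] x head -170.5476521689639 z [-0.0012 -0.0005 -1.    ] [-0.4647  0.1396 -2.4548] [ 0.1069 -0.0649 -0.0087] 0.6538146603898349 [-0.1658  0.5285 -0.3612  1.6776  0.2166  0.9763  1.1318]
```

Request:
move_arm(
  motion=[
    {"tx": 0, "ty": 0, "tz": 0.003, "twist": 0},
    {"tx": 0, "ty": 0, "tz": 0.003, "twist": 0},
    {"tx": 0, "ty": 0, "tz": 0, "twist": 0},
    {"tx": 0, "ty": 0, "tz": 0, "twist": 0},
  ],
)

```text
clock: 14.6
position: [0.5822, 0.1967, 0.1345]
ee_rot: [0.259, -3.13, 0.0]
force: [-0.3, -0.4, -2.0]
width: 0.65
gripper_force: 12.0
```

Request:
move_arm(
  motion=[
    {"tx": 0, "ty": 0, "tz": 0.0015, "twist": 0},
    {"tx": 0, "ty": 0, "tz": 0, "twist": 0},
    {"tx": 0, "ty": 0, "tz": 0, "twist": 0},
  ],
)

```text
clock: 14.9
position: [0.5825, 0.1969, 0.1332]
ee_rot: [0.259, -3.131, -0.0]
force: [-0.4, -0.7, -1.2]
width: 0.652
gripper_force: 12.0
```

Request:
move_arm(
  motion=[
    {"tx": 0, "ty": 0, "tz": 0.0015, "twist": 0},
    {"tx": 0, "ty": 0, "tz": 0, "twist": 0},
    {"tx": 0, "ty": 0, "tz": 0, "twist": 0},
  ],
)

```text
clock: 15.2
position: [0.5825, 0.1968, 0.1317]
ee_rot: [0.259, -3.131, 0.0]
force: [-0.3, 0.1, -0.2]
width: 0.65
gripper_force: 12.0
```

```bash
python3 red.py; python3 g.py
```

```text
side [253.7857 237.8304] [249 230  11  17 112] [243.9063 246.9816]
scene [316.1875 187.5312] [306 186  21   4  64] [352.5136 265.678 ]
[0.6457 0.1327 0.2258] [np.float64(0.06763938692416879), np.float64(0.06763938692416871)] tilt 53.218374374404185 0.12055509403035851
15.3 [0.5825 0.1968 0.1317] x head -170.55604348119596 z [-0. -0. -1.] [ 0.1626  0.6583 -1.5673] [ 0.1291 -0.128  -0.0382] 0.6532342076024685 [-0.1675  0.5375 -0.3588  1.6861  0.2216  0.9582  1.1276]
```

Request:
move_arm(
  motion=[
    {"tx": 0, "ty": 0, "tz": 0.0015, "twist": 0},
    {"tx": 0, "ty": 0, "tz": 0, "twist": 0},
    {"tx": 0, "ty": 0, "tz": 0, "twist": 0},
  ],
)

```text
clock: 15.6
position: [0.5824, 0.1968, 0.1301]
ee_rot: [0.259, -3.131, 0.0]
force: [-0.7, -1.1, -1.7]
width: 0.651
gripper_force: 12.0
```

Request:
move_arm(
  motion=[
    {"tx": 0, "ty": 0, "tz": 0.001, "twist": 0},
    {"tx": 0, "ty": 0, "tz": 0, "twist": 0},
    {"tx": 0, "ty": 0, "tz": 0, "twist": 0},
  ],
)

```text
clock: 15.9
position: [0.5825, 0.1969, 0.1296]
ee_rot: [-0.259, 3.131, 0.0]
force: [-1.3, -1.8, 4.1]
width: 0.65
gripper_force: 12.0
```

```bash
cat > tilt.py <<'E'
from h import *
np.set_printoptions(precision=4,suppress=True)
o=arm.observe(); tcp=o['position']; a=np.radians(9.4); e=np.array([np.cos(a),np.sin(a),0]); n=np.array([-np.sin(a),np.cos(a),0])
im=cv2.cvtColor(arm.get_image('side'),cv2.COLOR_RGB2HSV).astype(int); cal=arm.calibration('side')
m=((im[:,:,0]<6)|(im[:,:,0]>174))&(im[:,:,1]>150)&(im[:,:,2]>110)
k,l,st,ce=cv2.connectedComponentsWithStats(m.astype(np.uint8)); g=proj(cal,tcp+.055*e+[0,0,.06])
b=min([i for i in range(1,k) if st[i,4]>15],key=lambda i:np.hypot(*(ce[i]-g)))
q,d=ray(cal,ce[b]); p=q+d*(n@(tcp-q))/(n@d); v=p-tcp-[0,0,.014]
print(o['clock'],tcp,o['force'],ce[b],st[b][4],'tilt',np.degrees(np.arctan2(v[2],v@e)-.005/.072),np.linalg.norm(v))
E
python3 tilt.py
```

```text
15.9 [0.5825 0.1969 0.1296] [-1.3243 -1.8165  4.0861] [254.3036 238.2232] 112 tilt 42.36520359160626 0.07381510886789633
```

The board is flat on the mast (Fz jumped by 6.6 N). I'll ease off 2 mm and move down the slope toward the ledge.

Request:
move_arm(
  motion=[
    {"tx": 0, "ty": 0, "tz": -0.002, "twist": 0},
    {"tx": 0.0015, "ty": 0, "tz": 0.0013, "twist": 0},
    {"tx": 0.0015, "ty": 0, "tz": 0.0013, "twist": 0},
    {"tx": 0.0015, "ty": 0, "tz": 0.0013, "twist": 0},
    {"tx": 0.0015, "ty": 0, "tz": 0.0013, "twist": 0},
    {"tx": 0, "ty": 0, "tz": 0, "twist": 0},
    {"tx": 0, "ty": 0, "tz": 0, "twist": 0},
  ],
)

```text
clock: 16.65
position: [0.5765, 0.1958, 0.126]
ee_rot: [0.259, -3.131, -0.0]
force: [0.3, 0.5, -2.2]
width: 0.652
gripper_force: 12.0
```

Request:
move_arm(
  motion=[
    {"tx": 0.0008, "ty": 0, "tz": 0.0006, "twist": 0},
    {"tx": 0.0008, "ty": 0, "tz": 0.0006, "twist": 0},
    {"tx": 0, "ty": 0, "tz": 0, "twist": 0},
    {"tx": 0, "ty": 0, "tz": 0, "twist": 0},
  ],
)

```text
clock: 17.05
position: [0.575, 0.1956, 0.1248]
ee_rot: [-0.259, 3.131, -0.0]
force: [-0.1, -1.2, -2.7]
width: 0.652
gripper_force: 12.0
```

```bash
python3 tilt.py
```

```text
17.05 [0.575  0.1956 0.1248] [-0.1402 -1.2157 -2.7197] [258.0171 240.4017] 117 tilt 42.07012705043048 0.0736300200763545
```

Request:
move_arm(
  motion=[
    {"tx": 0.0008, "ty": 0, "tz": 0.0006, "twist": 0},
    {"tx": 0.0008, "ty": 0, "tz": 0.0007, "twist": 0},
    {"tx": 0, "ty": 0, "tz": 0, "twist": 0},
    {"tx": 0, "ty": 0, "tz": 0, "twist": 0},
  ],
)

```text
clock: 17.5
position: [0.5734, 0.1953, 0.1235]
ee_rot: [0.259, -3.131, 0.0]
force: [0.2, 0.7, -2.4]
width: 0.65
gripper_force: 12.0
```

Request:
move_arm(
  motion=[
    {"tx": 0.0008, "ty": 0, "tz": 0.0006, "twist": 0},
    {"tx": 0, "ty": 0, "tz": 0, "twist": 0},
    {"tx": 0, "ty": 0, "tz": 0, "twist": 0},
  ],
)

```text
clock: 17.8
position: [0.5726, 0.1952, 0.1229]
ee_rot: [-0.259, 3.131, -0.0]
force: [-0.3, -0.4, -2.2]
width: 0.653
gripper_force: 12.0
```

Request:
move_arm(
  motion=[
    {"tx": 0.0008, "ty": 0, "tz": 0.0006, "twist": 0},
    {"tx": 0, "ty": 0, "tz": 0, "twist": 0},
    {"tx": 0, "ty": 0, "tz": 0, "twist": 0},
  ],
)

```text
clock: 18.1
position: [0.5718, 0.1951, 0.1223]
ee_rot: [-0.259, 3.131, -0.0]
force: [0.2, -0.2, -2.4]
width: 0.652
gripper_force: 12.0
```

Request:
move_arm(
  motion=[
    {"tx": 0.0008, "ty": 0, "tz": 0.0006, "twist": 0},
    {"tx": 0, "ty": 0, "tz": 0, "twist": 0},
    {"tx": 0, "ty": 0, "tz": 0, "twist": 0},
  ],
)

```text
clock: 18.4
position: [0.571, 0.1949, 0.1217]
ee_rot: [-0.259, 3.131, -0.0]
force: [0.7, -1.0, -2.8]
width: 0.651
gripper_force: 12.0
```

Request:
move_arm(
  motion=[
    {"tx": 0.0008, "ty": 0, "tz": 0.0007, "twist": 0},
    {"tx": 0, "ty": 0, "tz": 0, "twist": 0},
    {"tx": 0, "ty": 0, "tz": 0, "twist": 0},
  ],
)

```text
clock: 18.7
position: [0.5702, 0.1948, 0.121]
ee_rot: [0.259, -3.131, 0.0]
force: [0.3, -0.1, -2.5]
width: 0.65
gripper_force: 12.0
```

Request:
move_arm(
  motion=[
    {"tx": 0.0008, "ty": 0, "tz": 0.0006, "twist": 0},
    {"tx": 0, "ty": 0, "tz": 0, "twist": 0},
    {"tx": 0, "ty": 0, "tz": 0, "twist": 0},
  ],
)

```text
clock: 19.0
position: [0.5694, 0.1946, 0.1204]
ee_rot: [0.259, -3.131, 0.0]
force: [-0.1, -0.1, -3.4]
width: 0.654
gripper_force: 12.0
```

```bash
python3 tilt.py
```

```text
19.0 [0.5694 0.1946 0.1204] [-0.1448 -0.1363 -3.3668] [260.8559 242.3475] 118 tilt 41.96420157901866 0.07336836678157847
```

Request:
move_arm(
  motion=[
    {"tx": 0.0008, "ty": 0, "tz": 0.0006, "twist": 0},
    {"tx": 0, "ty": 0, "tz": 0, "twist": 0},
    {"tx": 0, "ty": 0, "tz": 0, "twist": 0},
  ],
)

```text
clock: 19.35
position: [0.5686, 0.1945, 0.1198]
ee_rot: [0.259, -3.131, 0.0]
force: [-0.4, 0.2, -3.5]
width: 0.652
gripper_force: 12.0
```

Request:
move_arm(
  motion=[
    {"tx": 0.0008, "ty": 0, "tz": 0.0007, "twist": 0},
    {"tx": 0, "ty": 0, "tz": 0, "twist": 0},
    {"tx": 0, "ty": 0, "tz": 0, "twist": 0},
  ],
)

```text
clock: 19.65
position: [0.5678, 0.1944, 0.1191]
ee_rot: [-0.259, 3.131, -0.0]
force: [1.1, -0.4, -2.1]
width: 0.656
gripper_force: 12.0
```

Request:
move_arm(
  motion=[
    {"tx": 0.0008, "ty": 0, "tz": 0.0006, "twist": 0},
    {"tx": 0, "ty": 0, "tz": 0, "twist": 0},
    {"tx": 0, "ty": 0, "tz": 0, "twist": 0},
  ],
)

```text
clock: 19.95
position: [0.5674, 0.1944, 0.1187]
ee_rot: [-0.259, 3.13, 0.0]
force: [1.1, 0.4, -1.1]
width: 0.649
gripper_force: 12.0
```

```bash
python3 tilt.py; python3 - <<'E'
from h import *
a=arm.get_image('side')[215:315,220:360,::-1]; b=arm.get_image('scene')[210:310,320:460,::-1]
cv2.imwrite('pics/f1.png',np.hstack([cv2.resize(a,(400,286),interpolation=2),cv2.resize(b,(400,286),interpolation=2)]))
E
```

```text
19.95 [0.5674 0.1944 0.1187] [ 1.1066  0.3853 -1.1446] [261.8276 243.1293] 116 tilt 41.835508715131276 0.07325738284454508
```

Contact shows: motion was short of the command and there is about 2 N along the slope. One more small step to confirm.

Request:
move_arm(
  motion=[
    {"tx": 0.0006, "ty": 0, "tz": 0.0005, "twist": 0},
    {"tx": 0, "ty": 0, "tz": 0, "twist": 0},
    {"tx": 0, "ty": 0, "tz": 0, "twist": 0},
  ],
)

```text
clock: 20.4
position: [0.5674, 0.1944, 0.1186]
ee_rot: [-0.258, 3.129, 0.001]
force: [3.9, 0.6, 2.6]
width: 0.652
gripper_force: 12.0
```

Ledge found at about 6 N. I'll relieve that a little and press the board onto the mast face.

Request:
move_arm(
  motion=[
    {"tx": -0.0003, "ty": 0, "tz": -0.0003, "twist": 0},
    {"tx": -0.0004, "ty": 0, "tz": 0.0005, "twist": 0},
    {"tx": -0.0003, "ty": 0, "tz": 0.0004, "twist": 0},
    {"tx": 0, "ty": 0, "tz": 0, "twist": 0},
    {"tx": 0, "ty": 0, "tz": 0, "twist": 0},
  ],
)

```text
clock: 20.9
position: [0.5678, 0.1945, 0.1181]
ee_rot: [-0.258, 3.13, 0.0]
force: [3.8, -0.1, 7.6]
width: 0.653
gripper_force: 12.0
```

```bash
python3 tilt.py
```

```text
20.9 [0.5678 0.1945 0.1181] [ 3.8265 -0.1186  7.6292] [261.3966 243.5948] 116 tilt 41.189828261220036 0.07319623462431983
```

Request:
move_arm(
  motion=[
    {"tx": -0.0004, "ty": 0, "tz": -0.0003, "twist": 0},
    {"tx": 0, "ty": 0, "tz": 0, "twist": 0},
    {"tx": 0, "ty": 0, "tz": 0, "twist": 0},
  ],
  squeeze=5,
)

```text
clock: 21.25
position: [0.5678, 0.1945, 0.1181]
ee_rot: [-0.258, 3.131, 0.0]
force: [2.6, 0.7, 5.7]
width: 0.653
gripper_force: 5.0
```

```bash
python3 tilt.py
```

```text
21.25 [0.5678 0.1945 0.1181] [2.6187 0.7416 5.7155] [261.3966 243.5948] 116 tilt 41.14833786621055 0.07323114156039336
```

Slope force is about 7 N and the normal force about 4.6 N, with the board steady. Now I'll release.

Request:
move_arm(
  motion=[
    {"tx": 0, "ty": 0, "tz": 0, "twist": 0},
    {"tx": 0, "ty": 0, "tz": 0, "twist": 0},
    {"tx": 0, "ty": 0, "tz": 0, "twist": 0},
    {"tx": 0, "ty": 0, "tz": 0, "twist": 0},
    {"tx": 0, "ty": 0, "tz": 0, "twist": 0},
    {"tx": 0, "ty": 0, "tz": 0, "twist": 0},
  ],
  gripper=-0.7,
)

```text
clock: 21.9
position: [0.5678, 0.1944, 0.1176]
ee_rot: [0.259, -3.131, 0.0]
force: [-0.7, -0.5, -0.9]
width: 0.85
gripper_force: 0.0
```

```bash
python3 tilt.py
```

```text
21.9 [0.5678 0.1944 0.1176] [-0.7382 -0.4816 -0.9131] [261.3966 243.5948] 116 tilt 41.31874403127373 0.07355259363332538
```

Request:
move_arm(
  motion=[
    {"tx": 0, "ty": 0, "tz": -0.005, "twist": 0},
    {"tx": 0, "ty": 0, "tz": -0.01, "twist": 0},
    {"tx": 0, "ty": 0, "tz": -0.02, "twist": 0},
    {"tx": 0, "ty": 0, "tz": -0.035, "twist": 0},
    {"tx": 0, "ty": 0, "tz": -0.045, "twist": 0},
    {"tx": 0, "ty": 0, "tz": -0.04, "twist": 0},
    {"tx": -0.02, "ty": 0, "tz": -0.035, "twist": 0},
    {"tx": -0.04, "ty": 0, "tz": -0.01, "twist": 0},
    {"tx": -0.045, "ty": 0, "tz": 0, "twist": 0},
    {"tx": -0.04, "ty": 0, "tz": 0, "twist": 0},
    {"tx": -0.01, "ty": 0, "tz": 0, "twist": 0},
    {"tx": 0, "ty": 0, "tz": 0, "twist": 0},
  ],
)

```text
clock: 23.15
position: [0.7217, 0.2199, 0.3169]
ee_rot: [0.258, -3.13, -0.0]
force: [-1.0, 0.4, 0.4]
width: 0.849
gripper_force: 0.0
```

```bash
python3 - <<'E'
from h import *
import json
np.set_printoptions(precision=4,suppress=True)
w=arm.get_image('wrist')[:,:,::-1].copy(); W=arm.calibration('wrist'); json.dump({k:np.array(W[k]).tolist() for k in W},open('fin.json','w')); cv2.imwrite('pics/fin_w.png',w)
def mp(s,y,z):
    a=np.radians(9.4);c,sn=np.cos(np.radians(40)),np.sin(np.radians(40)); e=np.array([np.cos(a),np.sin(a),0]);n=np.array([-np.sin(a),np.cos(a),0])
    return np.array([.457,.1755,.032])+s*(c*e+[0,0,sn])+y*n+z*(-sn*e+[0,0,c])
s0=.0705
for c in [(s0,-.03),(s0,.03),(s0+.16,.03),(s0+.16,-.03)]: print(c,proj(W,mp(c[0],c[1],.01)))
c=[proj(W,mp(s0+.08,0,.01))]; u,v=np.clip(c[0]-[150,112],0,[340,256]).astype(int)
A=cv2.resize(w[v:v+225,u:u+300],(800,600),interpolation=2)[:,:]; print(u,v)
a=arm.get_image('side')[215:325,215:355,::-1]; b=arm.get_image('scene')[220:330,320:460,::-1]
o=np.vstack([cv2.resize(w,(800,600))[:290] if 0 else cv2.resize(w[v:v+225,u:u+300],(400,300),interpolation=2)])
top=np.hstack([cv2.resize(a,(400,300),interpolation=2),cv2.resize(b,(400,300),interpolation=2)])
bot=np.hstack([o,np.zeros((300,400,3),np.uint8)]); bot[:,400:]=cv2.resize(w,(400,300))
cv2.imwrite('pics/fin.png',np.vstack([top,bot]))
o=arm.observe();print(o['clock'],o['position'],o['force'])
E
```

```text
(0.0705, -0.03) [279.9557 -74.5161]
(0.0705, 0.03) [356.1125 -74.4728]
(0.23049999999999998, 0.03) [364.6506  84.2641]
(0.23049999999999998, -0.03) [271.3569  84.2104]
168 0
23.3 [0.72   0.22   0.3186] [0.4519 0.1912 0.4533]
```

View pics/fin.png

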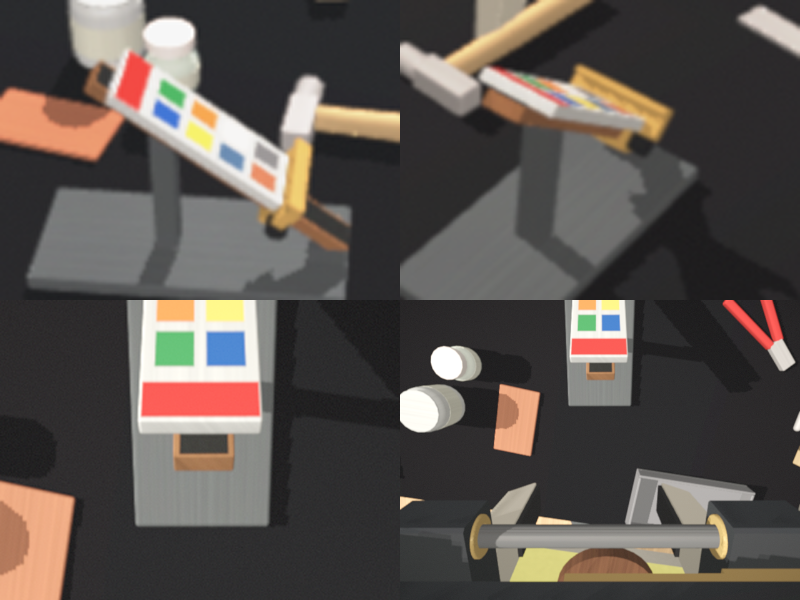

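The board lies on the mast, red end up, samples out, lower end at the ledge. I'll check the centring numerically.

```bash
python3 - <<'E'
import cv2,numpy as np
im=cv2.imread('pics/fin_w.png').astype(int)
for v in (20,40,60,75,85,94): 
    m=im[v,240:400].max(1); k=np.flatnonzero(m>185)+240; print('board',v,k.min(),k.max(),(k.min()+k.max())/2)
for v in (102,106,110,114):
    r=im[v,240:400]; k=np.flatnonzero(r[:,2]-r[:,0]>25)+240; print('mast',v,k.min(),k.max(),(k.min()+k.max())/2)
for v in (125,140,155):
    m=im[v,230:420].max(1); k=np.flatnonzero(m>95)+230; print('foot',v,k.min(),k.max(),(k.min()+k.max())/2)
E
```

```text
board 20 274 360 317.0
board 40 273 361 317.0
board 60 272 362 317.0
board 75 272 363 317.5
board 85 271 363 317.0
board 94 272 362 317.0
mast 102 298 343 320.5
mast 106 297 343 320.0
mast 110 297 343 320.0
mast 114 297 343 320.0
foot 125 268 370 319.0
foot 140 268 369 318.5
foot 155 269 369 319.0
```

The board is straight and about 2 mm off the centre line, so I'll leave it and hand in.

```bash
python3 -c "
from cell import arm
print(arm.sign_off())"
```

```text
the job is handed in; nothing more can be done
None
```

The sample board is on the stand, red end up and samples out, lying on the mast about 2 mm off its centre line, lower end on the brass ledge; it is released and the job handed in at about 23 s.

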